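# Reset the tripped breaker on a bonding press's control box

### The job

One of the four breakers in the back row on top of the press's control box has tripped and popped out: with the fingertips gently push it back in until it stays fully in, level with its neighbours. Then press the square reset button in the front row gently all the way down, let it spring back, and withdraw. Do not touch any other button, switch or breaker, and leave the loose things on the box and bench where they lie.

Things in the scene. Friction and masses are not known exactly. Their poses are not given: they have to be found in the camera images.
- control_box: The press's control box, bolted down: white steel, 220 mm deep (x, pointing away from the robot), 340 wide (y), 110 high, flat metal top. Origin: centre of underside. Back row (x +45 mm): four round breakers 44 mm apart, any order. Front row (x -50 mm): a square button, two round ones and a selector, 52 mm apart, any order; stop mushroom at the right end.
- tripped_breaker_top (a point): Middle of the top face of the cap of the one breaker that has popped out: black 13 mm round cap on a grey stem in a hexagon nut. Popped, the cap's top stands 18 to 19 mm above the panel; pushed home, 10 mm, like its three neighbours. The point moves with the cap. Nut (20 mm across) and neck (15 mm) reach 6 mm above the panel. z up.
- tripped_breaker_plunger (a joint): How far that breaker's cap is pushed in, in m: 0 to 0.001 popped out, 0.009 fully home on its stop. It slides straight down against about 3 N and stays where it is left. Its cap is a springy rubber boot that gives another 1 mm per 6 N.
- tripped_breaker: The tripped breaker as a whole (nut, neck, cap). Origin on the panel at the middle of its foot; z up.
- reset_button_top (a point): Middle of the top face of the square reset push button's cap: grey, 24 x 24 mm, in a black 31 mm square frame 3 mm high. It is the only square one. The cap's top stands 12 mm above the panel, 7 mm when fully pressed, and moves with the cap. z up.
- reset_button_cap (a joint): How far the square button is pressed, in m: 0 released, 0.005 fully down. It springs back by itself; about 1.5 N starts it and 4 N takes it fully down. Its cap is springy too and gives another 1 mm per 6 N.
- reset_button: The square reset push button as a whole. Origin on the panel at the middle of its foot; z up.
- breaker_1: A thermal circuit breaker on the box's top, in the same row as the tripped one and of the same make, but already in: its 13 mm cap stands about 10 mm above the panel. Origin on the panel at the middle of its foot. Not to be touched.
- breaker_2: A thermal circuit breaker on the box's top, in the same row as the tripped one and of the same make, but already in: its 13 mm cap stands about 10 mm above the panel. Origin on the panel at the middle of its foot. Not to be touched.
- breaker_3: A thermal circuit breaker on the box's top, in the same row as the tripped one and of the same make, but already in: its 13 mm cap stands about 10 mm above the panel. Origin on the panel at the middle of its foot. Not to be touched.
- start_button: Round start button in the front row: grey 24 mm cap, 12 mm high, in a black 31 mm ring. Origin on the panel at the middle of its foot; z up. Not to be touched.
- stop_button: Round stop button in the front row, same form as the start button. Origin on the panel at the middle of its foot; z up. Not to be touched.
- selector_switch: Selector switch in the front row: 31 mm ring, 26 mm bar handle lying along the box's x, 20 mm high. Origin on the panel at the middle of its foot; z up. Not to be touched.
- stop_mushroom: Emergency-stop mushroom, 40 mm across and 33 mm high, on a 58 mm disc, at the right-hand end of the front row. Origin on the panel at the middle of its foot; z up. Not to be touched.
- bobbin_1: Loose steel sewing bobbin, 21 mm across, 9 mm high, lying on the box's panel between the two rows. Origin under its centre.
- bobbin_2: The same kind of bobbin, lying on the back left corner of the panel. Origin under its centre.
- cutter: Yellow snap-off cutter, 145 x 20 mm, 15 mm high, on the bench in front of the box. Origin under its middle, length along its x.
- screwdriver: Screwdriver lying on the bench to the right of the box, less than 40 mm high, its length along its x.
- tape_roll: Cardboard tape core, 72 mm across, 24 mm high, on the bench to the left of the box. Origin under its centre.
- oil_bottle: White machine-oil bottle, 44 mm across, 120 mm high, standing to the left of the box towards the back. Origin under its centre.
- pin_dish: Steel pin dish, 68 mm across, 26 mm high, standing to the right of the box towards the back. Origin under its centre.
- breaker_1_plunger (a joint): How far breaker_1's cap is in, in m: starts at about 0.009, fully in, and should stay there.
- breaker_2_plunger (a joint): How far breaker_2's cap is in, in m: starts at about 0.009, fully in, and should stay there.
- breaker_3_plunger (a joint): How far breaker_3's cap is in, in m: starts at about 0.009, fully in, and should stay there.

How it is judged:
On the way, in this order (a step that is already met when the one before it is completed fails the run):
1. the tripped breaker is pushed home by the fingers (value of joint tripped_breaker_plunger above 0.0075 m and contact force between the fingers and tripped_breaker above 0.3 N), for 0.05 s.
2. then the square reset button is pressed down by the fingers (value of joint reset_button_cap above 0.0038 m and contact force between the fingers and reset_button above 0.3 N and value of joint tripped_breaker_plunger above 0.0075 m), for 0.05 s.
At the end, for the whole second after the job is handed in: The tripped breaker stays in (at least 7.5 of its 9 mm), after that the square reset button has been pressed (at least 3.8 of its 5 mm) and has sprung back (within 1 mm), the other breakers are still in, and all loose things lie still within 8 mm of where they were (value of joint each of tripped_breaker_plunger, breaker_1_plunger, breaker_2_plunger, breaker_3_plunger above 0.0075 m and value of joint reset_button_cap below 0.001 m and distance of each of bobbin_1, bobbin_2, cutter, screwdriver, tape_roll, oil_bottle, pin_dish from where it was at the start of the episode below 0.008 m and linear speed of each of bobbin_1, bobbin_2, cutter, screwdriver, tape_roll, oil_bottle, pin_dish below 0.02 m/s); the robot touches nothing.
It fails at once if another breaker, button, the selector switch or the stop mushroom is touched (more than 0.5 N) (contact force between any of the fingers, the arm and breaker_1 above 0.5 N or contact force between any of the fingers, the arm and breaker_2 above 0.5 N or contact force between any of the fingers, the arm and breaker_3 above 0.5 N or contact force between any of the fingers, the arm and start_button above 0.5 N or contact force between any of the fingers, the arm and stop_button above 0.5 N or contact force between any of the fingers, the arm and selector_switch above 0.5 N or contact force between any of the fingers, the arm and stop_mushroom above 0.5 N).
It fails at once if the breaker or the reset button is pressed with more than 30 N (contact force between any of the fingers, the arm and tripped_breaker above 30 N or contact force between any of the fingers, the arm and reset_button above 30 N).
It fails at once if the box itself is struck or leaned on with more than 15 N (contact force between any of the fingers, the arm and control_box above 15 N).
It fails at once if a loose thing is moved more than 8 mm, carried or lifted (distance of any of bobbin_1, bobbin_2, cutter, screwdriver, tape_roll, oil_bottle, pin_dish from where it was at the start of the episode above 0.008 m).
It also fails if it takes over 42 s, if anything falls off the work surface, if the arm or the gripper's body presses on something with over 40 N, if the wrist force passes 120 N, or if a joint passes its speed limit or range.

### The arm

A 6-joint arm with a two-finger parallel gripper is mounted at the origin on the work surface. World frame = base frame: x ahead of the robot, y to its left, z up, the work surface at z = 0. Lengths are in m, angles in rad, forces in N, time in s.
With the tool pointing down it reaches from about 0.25 to 0.775 m from the base axis. Payload 4 kg.
Tool frame: the origin (TCP) lies on the centre line of the jaws, within the pads' length; the fingertips stand robot.tips_ahead ahead of it and the grasp point (between the pads) lies 8 mm behind it (robot.tips_ahead is the distance from the TCP to the fingertips, in m); z points along the fingers, y is the line along which they close (so a half turn about z gives the same grasp; the last joint's range is limited). The gripper opens to 94 mm and grips with 3 to 60 N. Pads are 16 mm wide; open, the fingers measure 119 mm over their backs; the gripper's body (75 mm by 177 mm) begins 78 mm behind the grasp point.
Start: joints at [1.196, 0.087, 1.371, -0, 1.684, -0.103], TCP at [0.148, 0.53, 0.217] pointing down, gripper open.
Joint ranges: [-3.1, 3.1], [-0.76, 2.03], [0.27, 2.55], [-1.08, 4.22], [0.17, 2.65], [-2.57, 2.57]. Speed limits (rad/s): [2.79, 2.79, 3.14, 3.14, 3.14, 3.14].

### API

Orientations are given as [roll, pitch, yaw] about the fixed x, y, z axes, in that order (R = Rz(yaw) Ry(pitch) Rx(roll)).
In Python, from bench import robot, snapshot, close_job, spotter gives the robot as it stands. The module is installed in compiled form; this text tells all that it offers.
- The arm moves only by the tool servo_tool, never from a script. Its argument "commands" is one flat list of numbers, 7 for each row, row after row: the shift along the tool's x, y, z in m, then the turn, a rotation vector about the tool's x, y, z in degrees, then the finger opening in m, from 0 to 0.094. In form: [x, y, z, ax, ay, az, grip, x, y, z, ax, ay, az, grip, ...]. A call has 1 to 10 rows; each row is the pose to reach, as a shift and turn from the pose commanded when the call began, along the tool's axes at that moment; what a row does not reach only later rows make up. A row lasts 1/8 s, in which the tool goes at most 62.5 mm and 10.7 degrees, less where a joint would pass 70% of its speed; a pose out of reach is approached as far as the arm can. A call with a gripper value outside its range is refused whole. The fingers move at their own pace and stop on an object; the grip force is fixed at half the most. Time passes only in rows, so rows that repeat a pose let the fingers close. It gives the time, the measured TCP pose, the force, the opening and the grip force at its end, in the units of the state.
- robot.get_obs(): the state, without advancing time (a new reading comes with each control period).
- snapshot(name): name is "scene" or "side" or "wrist"; returns a dict with "img" (480x640x3 uint8, blue, green, red), "camera_matrix" (3x3 intrinsics, pixels), "k1" (the pictures are not rectified: a ray, as slopes to the right and down, at radius r is drawn at 1 + k1 r^2 times it, then the intrinsics apply), "extrinsics" (4x4, takes a point from camera to world coordinates); the wrist camera has in their place "hand_eye" (4x4, takes a point from camera to tool coordinates, whose origin is the TCP and whose axes are the flange's). Camera axes: x right, y down, z forward; pixel columns grow to the right and rows downward; lengths in m; the calibration is good to about 2 mm. A picture is of the moment at which its call begins: read the wrist's pose just before it. There is no depth.
- close_job(): hands the job in; it is judged then, once.
Trained networks look in a picture, given as the dict that the camera call returned (one of the last four; its "shot" number tells which), for a name from the list of things; names that differ only in an ending like _2 or _b are one class to them, and where a whole thing is asked for, a point or a joint stands for the part that bears it (a point fixed in the world has none). Each returns a list of dicts, best first, with "conf" (0 to 1); they miss things now and then, are a little off and sometimes report something else, mostly with a low value. They report only what shows in the picture. A call takes as long as a camera call.
- spotter.trace(name, picture): "region" (480x640 bool, what is visible of it) and "box" ([left, top, width, height] in pixels, round what is visible of it).
The state is a dict: "time": time; "joint_positions": joint angles; "qvel": joint speeds; "joint_torque": joint torques, N m; "tool_pos": TCP position; "ee_rot": TCP orientation; "wrist_force": force on the tool from outside, world axes, zero at the start; "wrist_torque": the same for the moment, N m; "width": finger opening in m; "finger_force": force on a finger pad.
Only numpy, scipy, OpenCV 4.12 (cv2) and the standard library are available. Lean on these libraries where they do the work, as an engineer would, in place of code of your own. Each camera call takes 0.05 s, during which the arm holds its last target. There are 200 camera calls.

## Working session

There is one attempt and no reset: what is moved stays moved. The work goes in short steps, Python scripts to look and compute and a tool call to move; the robot and the scene stay as the last step left them, time stands still between calls to the robot, and variables do not carry over. Pictures are saved under pics/ and viewed, at most 10 in all, crops included, and the job is handed in when it is done.

Besides the shell and the picture viewer there is one more tool, called after "Request:" in YAML: its name, and indented under it one key for each argument. servo_tool: Moves the arm, as the interface text tells. Its arguments: {"type":"object","properties":{"commands":{"type":"array","items":{"type":"number"}}},"required":["commands"]}

```bash
mkdir -p pics
cat > h.py <<'E'
import numpy as np, cv2
from bench import robot, snapshot, close_job, spotter
def ray(p,u,v,E):
    K=p["camera_matrix"];k=p["k1"]
    d=np.array([(u-K[0,2])/K[0,0],(v-K[1,2])/K[1,1]]);s=d.copy()
    for _ in range(30): s=d/(1+k*(s@s))
    return E[:3,3],E[:3,:3]@np.r_[s,1]
def onplane(p,u,v,z,E=None):
    o,d=ray(p,u,v,p["extrinsics"] if E is None else E)
    return o+d*(z-o[2])/d[2]
def proj(p,X,E=None):
    E=p["extrinsics"] if E is None else E;K=p["camera_matrix"]
    c=E[:3,:3].T@(np.asarray(X)-E[:3,3]);s=c[:2]/c[2];s=s*(1+p["k1"]*(s@s))
    return np.array([K[0,0]*s[0]+K[0,2],K[1,1]*s[1]+K[1,2]])
E
python3 - <<'E'
from h import *
o=robot.get_obs();print({k:np.round(v,4).tolist() for k,v in o.items()},robot.tips_ahead)
for n in("scene","side"):
    p=snapshot(n);cv2.imwrite(f"pics/{n}0.png",p["img"]);print(n,np.round(p["extrinsics"],3).tolist(),p["camera_matrix"].tolist(),p["k1"])
    for t in("control_box","tripped_breaker_top","tripped_breaker","reset_button_top","reset_button","breaker_1","bobbin_1"):
        for r in spotter.trace(t,p)[:4]:
            y,x=np.nonzero(r["region"]);print(t,round(r["conf"],2),r["box"],x.mean().round(1),y.mean().round(1))
E
```

```text
{'time': 0.0, 'joint_positions': [1.1959, 0.0879, 1.3722, -0.0, 1.6836, -0.1031], 'qvel': [0.0009, -0.0003, 0.0003, 0.0007, -0.0008, -0.0001], 'joint_torque': [0.0004, -34.0189, -30.2421, 0.0717, 0.033, -0.0002], 'tool_pos': [0.1475, 0.5293, 0.2153], 'ee_rot': [-3.1395, -0.0002, 2.8698], 'wrist_force': [0.6539, -1.0432, 1.5957], 'wrist_torque': [0.0021, 0.0151, -0.001], 'finger_force': 0.0, 'width': 0.0935} 0.011
scene [[-0.892, 0.307, -0.331, 0.885], [0.451, 0.581, -0.677, 0.603], [-0.016, -0.754, -0.657, 0.661], [0.0, 0.0, 0.0, 1.0]] [[449.95949253544296, 0.0, 320.88763122128324], [0.0, 449.95949253544296, 233.64680397321726], [0.0, 0.0, 1.0]] -0.004299741868673559
control_box 0.73 [238.9, 193.9, 226.5, 202.8] 353.1 286.3
control_box 0.51 [408.5, 261.8, 21.1, 14.0] 419.1 266.8
control_box 0.49 [305.0, 196.2, 28.0, 26.3] 318.9 209.0
tripped_breaker_top 0.37 [299.0, 238.4, 6.1, 12.2] 302.8 242.9
tripped_breaker 0.71 [236.5, 192.1, 227.0, 204.9] 353.4 286.4
tripped_breaker 0.58 [297.4, 240.9, 13.0, 10.9] 303.0 245.7
reset_button_top 0.51 [410.7, 262.7, 15.3, 11.0] 418.9 267.1
reset_bu
[... 486 characters left out ...]
12, -0.623], [-0.001, -0.659, -0.753, 0.923], [0.0, 0.0, 0.0, 1.0]] [[484.84416738481866, 0.0, 320.52812332866904], [0.0, 484.84416738481866, 239.29109707363074], [0.0, 0.0, 1.0]] -0.08540235696405246
control_box 0.69 [231.8, 165.9, 162.7, 159.0] 314.3 240.8
reset_button_top 0.75 [261.8, 146.4, 15.3, 36.2] 267.8 166.8
reset_button_top 0.63 [255.7, 196.1, 12.9, 7.8] 262.6 201.2
reset_button 0.7 [259.2, 195.3, 8.4, 14.2] 262.7 201.7
reset_button 0.3 [244.3, 255.9, 46.8, 47.6] 266.1 280.7
breaker_1 0.36 [314.7, 200.7, 12.7, 9.9] 318.7 204.8
bobbin_1 0.57 [284.9, 175.8, 5.1, 7.2] 288.5 177.5
bobbin_1 0.48 [230.5, 163.4, 163.2, 158.9] 314.7 240.8
bobbin_1 0.24 [325.8, 209.9, 9.4, 9.6] 331.0 214.9
```

Run:
```python
import cv2
a=cv2.imread("pics/scene0.png")[170:410,220:480];cv2.imwrite("pics/s_c.png",cv2.resize(a,None,fx=2.5,fy=2.5,interpolation=cv2.INTER_CUBIC))
```

```text
(no output)
```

View pics/s_c.png

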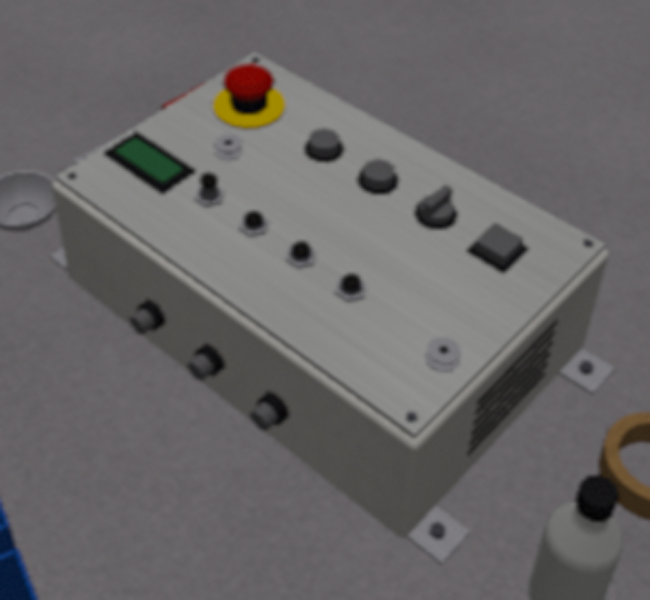

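View pics/side0.png

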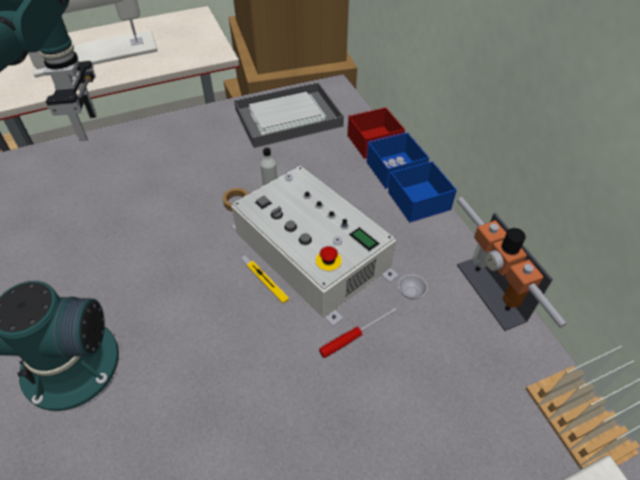

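The crop shows the breaker nearest the display, at scene px (303,242), standing taller than its neighbours. Bobbin_1 lies beside it at (311,228), and the square button is at the left end of the front row, at scene px (420,267). The side view agrees, and the networks' picks match.

Run:
```python
from h import *
p=snapshot("scene");f=lambda x,y,z:onplane(p,220+x/2.5,170+y/2.5,z).round(4)
print("trip",f(208,179,.128),"others",f(253,215,.12),f(300,247,.12),f(350,280,.12))
print("reset",f(502,241,.122),"start/stop",f(325,138,.122),f(379,171,.122))
print("bob",f(228,142,.119),f(443,346,.119))
print("corners",f(256,54,.11),f(607,245,.11),f(415,440,.11),f(56,182,.11))
```

```text
trip [0.6547 0.0589 0.128 ] others [0.6394 0.099  0.12  ] [0.6255 0.1412 0.12  ] [0.6111 0.1826 0.12  ]
reset [0.5042 0.2009 0.122 ] start/stop [0.5558 0.0523 0.122 ] [0.5398 0.1024 0.122 ]
bob [0.6201 0.0194 0.119 ] [0.5881 0.2556 0.119 ]
corners [ 0.5454 -0.0817  0.11  ] [0.435  0.2282 0.11  ] [0.6366 0.3002 0.11  ] [ 0.7467 -0.0085  0.11  ]
```

Request:
servo_tool:
  commands: [0,0,-0.06,0,0,0,0,-0.06,-0.03,-0.065,0,0,0,0,-0.12,-0.06,-0.065,0,0,0,0,-0.17,-0.09,-0.065,0,0,0,0,-0.22,-0.12,-0.065,0,0,0,0,-0.28,-0.15,-0.065,0,0,0,0,-0.33,-0.18,-0.065,0,0,0,0,-0.38,-0.21,-0.065,0,0,0,0,-0.44,-0.24,-0.065,0,0,0,0,-0.48,-0.26,-0.065,0,0,0,0]

```text
time: 2.1
tool_pos: [0.5417, 0.1485, 0.2814]
ee_rot: [3.141, 0.0, 2.868]
wrist_force: [0.3, 2.1, 0.2]
width: 0.0007
finger_force: 0.0
```

Request:
servo_tool:
  commands: [-0.05,-0.03,0,0,0,0,0,-0.08,-0.04,0,0,0,0,0,-0.09,-0.05,0,0,0,0,0,-0.09,-0.05,0,0,0,0,0,-0.09,-0.05,0,0,0,0,0]

```text
time: 2.72
tool_pos: [0.6127, 0.0792, 0.2821]
ee_rot: [3.141, 0.0, 2.871]
wrist_force: [0.4, 0.3, -0.1]
width: 0.0003
finger_force: 0.0
```

```bash
cat >> h.py <<'E'
from scipy.spatial.transform import Rotation as Ro
def tool(o):
    T=np.eye(4);T[:3,:3]=Ro.from_euler("xyz",o["ee_rot"]).as_matrix();T[:3,3]=o["tool_pos"];return T
E
python3 - <<'E'
from h import *
o=robot.get_obs();p=snapshot("wrist");T=tool(o);E=T@p["hand_eye"]
print(T.round(4).tolist(),np.round(p["hand_eye"],3).tolist(),np.round(o["wrist_force"],2),o["joint_positions"].round(2) if hasattr(o["joint_positions"],'round') else o["joint_positions"])
print("exp",proj(p,[.655,.059,.128],E),proj(p,[.504,.201,.122],E))
cv2.imwrite("pics/w1.png",p["img"])
for t,z in(("tripped_breaker_top",.128),("tripped_breaker",.12),("reset_button_top",.122),("breaker_1",.118)):
    for r in spotter.trace(t,p)[:4]:
        y,x=np.nonzero(r["region"]);print(t,round(r["conf"],2),r["box"],x.mean().round(1),y.mean().round(1),onplane(p,x.mean(),y.mean(),z,E).round(4))
E
```

```text
[[-0.9636, 0.2672, 0.0004, 0.6127], [0.2672, 0.9636, 0.0006, 0.0792], [-0.0003, 0.0007, -1.0, 0.2821], [0.0, 0.0, 0.0, 1.0]] [[-0.0, -0.97, -0.243, 0.071], [1.0, -0.0, -0.0, 0.0], [0.0, -0.243, 0.97, -0.169], [0.0, 0.0, 0.0, 1.0]] [ 0.41  0.27 -0.1 ] [ 0.04  0.24  1.07  0.    1.83 -1.26]
exp [306.29070192 277.48844186] [421.37019747  65.84339527]
tripped_breaker_top 0.43 [400.7, 44.1, 36.0, 41.1] 417.2 65.2 [0.5033 0.1959 0.128 ]
tripped_breaker_top 0.35 [254.4, 154.9, 28.8, 34.6] 268.6 172.6 [0.5536 0.0539 0.128 ]
tripped_breaker 0.68 [297.2, 261.0, 20.9, 12.8] 305.1 266.5 [0.6469 0.0599 0.12  ]
tripped_breaker 0.65 [409.2, 179.2, 25.8, 22.4] 423.2 191.3 [0.607 0.182 0.12 ]
reset_button_top 0.61 [402.4, 44.4, 35.3, 40.8] 417.5 65.1 [0.5026 0.198  0.122 ]
reset_button_top 0.31 [408.8, 179.4, 25.2, 23.9] 422.3 191.2 [0.6063 0.1807 0.122 ]
breaker_1 0.76 [372.3, 208.1, 21.0, 19.0] 382.4 218.3 [0.6216 0.1412 0.118 ]
breaker_1 0.65 [410.0, 179.3, 23.7, 25.5] 422.2 191.4 [0.6072 0.1816 0.118 ]
breaker_1 0.61 [335.1, 234.0, 19.2, 21.1] 343.5 244.0 [0.6358 0.1005 0.118 ]
```

View pics/w1.png

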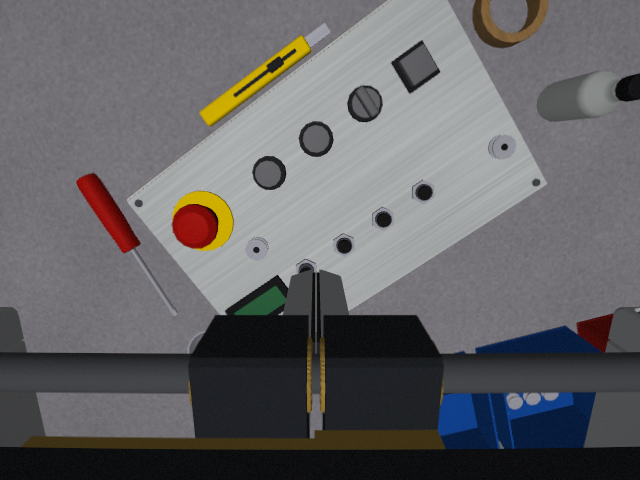

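The wrist view shows the square button at (417,65), the three pushed-in breakers at (344,244), (382,218) and (422,191), and the tripped one at (306,266), partly hidden by the fingertips. I'll shift aside for a clear view.

Request:
servo_tool:
  commands: [-0.03,-0.02,0.03,0,0,0,0,-0.05,-0.03,0.05,0,0,0,0,-0.05,-0.03,0.05,0,0,0,0,-0.05,-0.03,0.05,0,0,0,0]

```text
time: 3.48
tool_pos: [0.6536, 0.0364, 0.2321]
ee_rot: [3.141, -0.0, 2.87]
wrist_force: [-0.4, 0.0, 0.7]
width: 0.0006
finger_force: 0.0
```

```bash
cat > look.py <<'E'
from h import *
import sys
o=robot.get_obs();p=snapshot("wrist");T=tool(o);E=T@p["hand_eye"]
print(T.round(4).tolist(),np.round(o["wrist_force"],2),o["time"])
cv2.imwrite(sys.argv[1],p["img"])
for t,z in(("tripped_breaker_top",.1285),("tripped_breaker",.12),("reset_button_top",.122),("breaker_1",.12),("stop_button",.122)):
    for r in spotter.trace(t,p)[:4]:
        y,x=np.nonzero(r["region"]);print(t,round(r["conf"],2),r["box"],x.mean().round(1),y.mean().round(1),onplane(p,x.mean(),y.mean(),z,E).round(4))
E
python3 look.py pics/w2.png
```

```text
[[-0.9634, 0.2682, 0.0002, 0.6536], [0.2682, 0.9634, 0.0007, 0.0364], [0.0, 0.0007, -1.0, 0.2321], [0.0, 0.0, 0.0, 1.0]] [-0.39  0.04  0.72] 3.475
tripped_breaker_top 0.66 [335.3, 227.4, 14.6, 12.9] 343.3 234.1 [0.6523 0.0591 0.1285]
tripped_breaker 0.93 [330.0, 216.5, 26.1, 24.5] 341.6 229.8 [0.6508 0.0589 0.12  ]
tripped_breaker 0.57 [399.2, 0.0, 40.1, 46.0] 417.9 20.4 [0.5215 0.1471 0.12  ]
reset_button_top 0.34 [281.1, 86.1, 37.5, 39.7] 299.2 108.0 [0.5551 0.0521 0.122 ]
breaker_1 0.94 [375.6, 182.0, 24.4, 32.5] 387.6 198.3 [0.6362 0.0991 0.12  ]
breaker_1 0.6 [469.1, 116.1, 30.8, 30.9] 485.5 132.3 [0.6079 0.1799 0.12  ]
breaker_1 0.59 [422.4, 153.1, 25.1, 25.2] 436.0 166.1 [0.6222 0.1397 0.12  ]
breaker_1 0.26 [331.9, 227.3, 17.4, 13.7] 342.9 233.8 [0.6541 0.059  0.12  ]
stop_button 0.64 [335.2, 48.5, 46.0, 36.7] 357.2 64.6 [0.5382 0.0994 0.122 ]
```

View pics/w2.png

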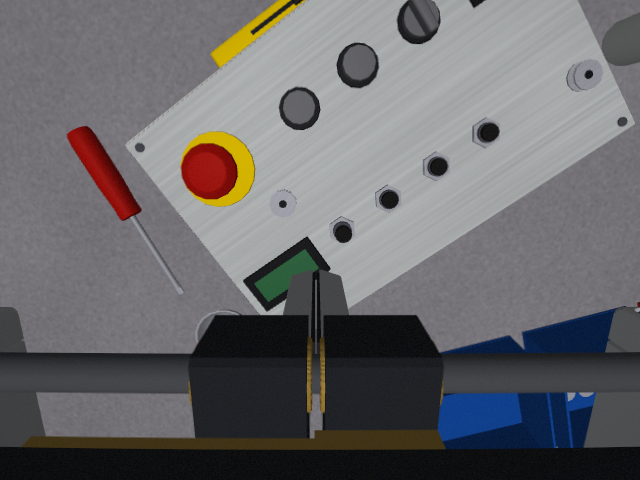

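The cap shows clearly at (343,233), which gives (0.652, 0.059), in agreement with the scene camera. Moving above it.

Request:
servo_tool:
  commands: [0.0075,0.0213,0.02,0,0,0,0,0.0075,0.0213,0.06,0,0,0,0,0.0075,0.0213,0.08,0,0,0,0,0.0075,0.0213,0.083,0,0,0,0,0.0075,0.0213,0.083,0,0,0,0]

```text
time: 4.4
tool_pos: [0.6525, 0.0585, 0.1496]
ee_rot: [3.141, 0.001, 2.87]
wrist_force: [-0.6, 0.6, 0.2]
width: 0.0005
finger_force: 0.0
```

Run:
```python
from h import *
for n in("scene","side"):
    p=snapshot(n);u,v=proj(p,[.652,.059,.125]).astype(int);c=p["img"][v-40:v+40,u-50:u+50]
    cv2.imwrite(f"pics/{n}1.png",cv2.resize(c,None,fx=4,fy=4,interpolation=cv2.INTER_CUBIC))
a=cv2.imread("pics/scene1.png");b=cv2.imread("pics/side1.png");cv2.imwrite("pics/c1.png",np.hstack([a,b]))
o=robot.get_obs();print(o["tool_pos"],o["wrist_force"])
```

```text
[0.65299768 0.05840859 0.1504886 ] [ 0.03510752 -1.14707516  0.08028364]
```

View pics/c1.png

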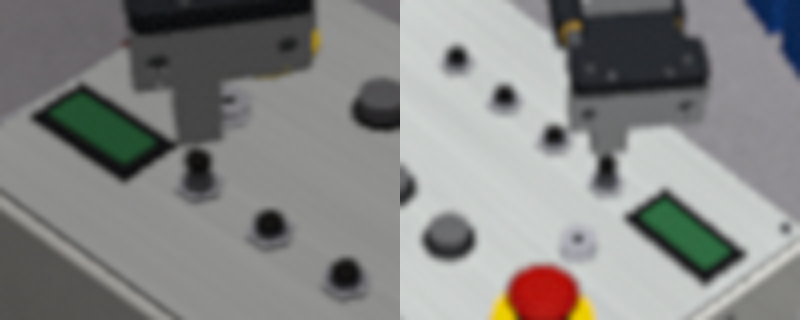

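Both crops show the closed fingertips directly over the tripped cap. Descending slowly.

Request:
servo_tool:
  commands: [0,0,0.004,0,0,0,0,0,0,0.008,0,0,0,0,0,0,0.01,0,0,0,0,0,0,0.012,0,0,0,0,0,0,0.0135,0,0,0,0,0,0,0.015,0,0,0,0,0,0,0.016,0,0,0,0,0,0,0.017,0,0,0,0,0,0,0.017,0,0,0,0]

```text
time: 5.62
tool_pos: [0.6523, 0.0584, 0.1314]
ee_rot: [3.141, 0.0, 2.87]
wrist_force: [1.0, -0.4, 2.5]
width: 0.0007
finger_force: 1.2
```

Request:
servo_tool:
  commands: [0,0,0.0007,0,0,0,0,0,0,0.0014,0,0,0,0,0,0,0.002,0,0,0,0,0,0,0.002,0,0,0,0]

```text
time: 6.12
tool_pos: [0.6523, 0.0584, 0.1304]
ee_rot: [3.141, 0.001, 2.87]
wrist_force: [0.8, -0.6, 5.6]
width: 0.0001
finger_force: 2.6
```

Request:
servo_tool:
  commands: [0,0,0.0005,0,0,0,0,0,0,0.001,0,0,0,0,0,0,0.001,0,0,0,0]

```text
time: 6.5
tool_pos: [0.6523, 0.0584, 0.13]
ee_rot: [3.141, 0.001, 2.87]
wrist_force: [-0.9, 0.3, 6.5]
width: 0.0007
finger_force: 3.5
```

Request:
servo_tool:
  commands: [0,0,0.0005,0,0,0,0,0,0,0.001,0,0,0,0,0,0,0.001,0,0,0,0]

```text
time: 6.88
tool_pos: [0.6524, 0.0583, 0.1297]
ee_rot: [3.141, 0.002, 2.87]
wrist_force: [-1.5, -0.5, 8.8]
width: 0.0006
finger_force: 4.4
```

The force is climbing well past 3 N (8.8 N) with the tips at about 9 mm over the panel, so the cap is on its stop. Lifting and going to look at the reset button.

Request:
servo_tool:
  commands: [0,0,-0.02,0,0,0,0,0,0,-0.06,0,0,0,0,0.03,0.01,-0.105,0,0,0,0,0.08,0.035,-0.105,0,0,0,0,0.13,0.057,-0.105,0,0,0,0,0.165,0.073,-0.105,0,0,0,0,0.174,0.076,-0.105,0,0,0,0,0.174,0.076,-0.105,0,0,0,0,0.174,0.076,-0.105,0,0,0,0]

```text
time: 8.0
tool_pos: [0.5058, 0.1775, 0.2321]
ee_rot: [-3.141, -0.0, 2.868]
wrist_force: [0.9, -0.1, -0.2]
width: 0.0004
finger_force: 0.0
```

```bash
python3 look.py pics/w3.png
python3 - <<'E'
from h import *
p=snapshot("scene");a=p["img"][180:330,270:470]
cv2.imwrite("pics/c2.png",np.hstack([cv2.resize(a,(400,300)),cv2.resize(cv2.imread("pics/w3.png"),(400,300))]))
E
```

```text
[[-0.9629, 0.2697, -0.0003, 0.5058], [0.2697, 0.9629, -0.0005, 0.1775], [0.0002, -0.0005, -1.0, 0.2321], [0.0, 0.0, 0.0, 1.0]] [ 0.91 -0.11 -0.21] 8.0
reset_button_top 0.85 [324.5, 210.2, 35.0, 38.6] 340.3 229.3 [0.5018 0.1989 0.122 ]
reset_button_top 0.74 [138.2, 147.0, 127.3, 101.3] 198.6 196.3 [0.4477 0.1015 0.122 ]
stop_button 0.85 [219.3, 283.2, 38.2, 30.1] 237.3 296.8 [0.5337 0.1036 0.122 ]
```

View pics/c2.png

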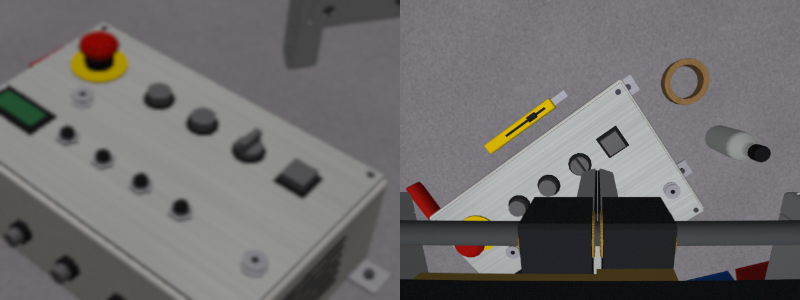

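The breaker is level with its neighbours in the scene crop. In the wrist picture the square button is at full-size px (340,229), which gives (0.502, 0.199). Moving above it, then pressing gently.

Request:
servo_tool:
  commands: [0.0095,0.0197,0.02,0,0,0,0,0.0095,0.0197,0.06,0,0,0,0,0.0095,0.0197,0.084,0,0,0,0,0.0095,0.0197,0.089,0,0,0,0,0.0095,0.0197,0.089,0,0,0,0]

```text
time: 8.98
tool_pos: [0.5014, 0.1999, 0.144]
ee_rot: [3.141, 0.001, 2.87]
wrist_force: [-0.4, 0.1, 0.4]
width: 0.0005
finger_force: 0.0
```

Request:
servo_tool:
  commands: [0,0,0.004,0,0,0,0,0,0,0.008,0,0,0,0,0,0,0.01,0,0,0,0,0,0,0.012,0,0,0,0,0,0,0.0135,0,0,0,0,0,0,0.0145,0,0,0,0,0,0,0.0155,0,0,0,0,0,0,0.0155,0,0,0,0]

```text
time: 9.98
tool_pos: [0.5012, 0.1999, 0.1282]
ee_rot: [3.141, 0.0, 2.87]
wrist_force: [-0.6, -0.4, 2.9]
width: 0.0002
finger_force: 1.7
```

Request:
servo_tool:
  commands: [0,0,0.0007,0,0,0,0,0,0,0.0014,0,0,0,0,0,0,0.002,0,0,0,0,0,0,0.0025,0,0,0,0,0,0,0.0025,0,0,0,0]

```text
time: 10.6
tool_pos: [0.5012, 0.1999, 0.1269]
ee_rot: [3.141, 0.001, 2.87]
wrist_force: [-2.8, -0.9, 7.8]
width: 0.0003
finger_force: 4.0
```

7.8 N is above the 4 N that takes the button fully down, and the tips are about 6 mm over the panel. Withdrawing.

Request:
servo_tool:
  commands: [0,0,0,0,0,0,0,0,0,-0.01,0,0,0,0,0,0,-0.05,0,0,0,0,0,0,-0.1,0,0,0,0,0,0,-0.15,0,0,0,0,0,0,-0.15,0,0,0,0,0,0,-0.15,0,0,0,0]

```text
time: 11.48
tool_pos: [0.5008, 0.1998, 0.2743]
ee_rot: [-3.141, -0.001, 2.87]
wrist_force: [0.2, -0.3, -0.2]
width: 0.0003
finger_force: 0.0
```

Run:
```python
from h import *
p=snapshot("scene");q=snapshot("side")
cv2.imwrite("pics/c3.png",np.hstack([cv2.resize(p["img"][180:330,270:470],(400,300)),cv2.resize(q["img"][150:300,220:420],(400,300))]))
o=robot.get_obs();print(o["tool_pos"],o["wrist_force"],o["time"])
```

```text
[0.50028627 0.19965189 0.27294578] [ 0.77808861 -0.42970558 -0.70465473] 11.575
```

View pics/c3.png

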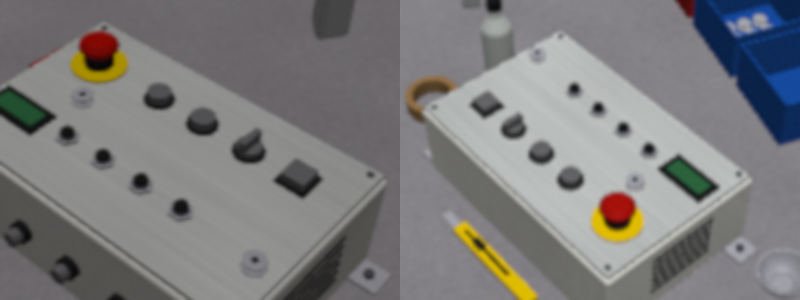

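All four breakers are level, the square button has sprung back, and the loose things are where they lay.

```bash
python3 -c "
from bench import close_job;print(close_job())"
```

```text
the job is handed in; nothing more can be done
None
```

I pushed the tripped breaker home (8.8 N), pressed the square reset button down (7.8 N) and let it spring back, withdrew clear of the box and handed the job in; no verdict was returned.

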